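# Line up the dropper bottles by size on the glassware shelf

## Task

Stand the four brown dropper bottles in a row on the aluminium shelf, each upright and centred on its own blue ring, in order of size: the smallest on the ring next to the steel chute, growing to the tallest on the ring farthest from it. Do not tip any bottle over, and leave the orange rubber bulb where it stands.

Things in the scene. Friction and masses are not known exactly. Their poses are not given: they have to be found in the camera images.
- bottle_smallest: Brown (amber) glass dropper bottle with black screw collar and black rubber teat, the smallest of four in both height and girth: round, 84 mm tall overall; straight glass wall 26 mm in diameter from the bench up to 46 mm, shoulder, collar 18 mm in diameter from 52 to 64 mm, teat above. Empty, about 30 g. Origin: centre of the underside; z is its long axis, up. Starts standing on the bench (z = 0) on the robot's side of the shelf.
- bottle_second: Brown (amber) glass dropper bottle with black screw collar and black rubber teat, the second smallest of four in both height and girth: round, 105 mm tall overall; straight glass wall 34 mm in diameter from the bench up to 62 mm, shoulder, collar 20 mm in diameter from 70 to 83 mm, teat above. Empty, about 55 g. Origin: centre of the underside; z is its long axis, up. Starts standing on the bench (z = 0) on the robot's side of the shelf.
- bottle_third: Brown (amber) glass dropper bottle with black screw collar and black rubber teat, the third smallest of four in both height and girth: round, 125 mm tall overall; straight glass wall 42 mm in diameter from the bench up to 77 mm, shoulder, collar 22 mm in diameter from 87 to 101 mm, teat above. Empty, about 90 g. Origin: centre of the underside; z is its long axis, up. Starts standing on the bench (z = 0) on the robot's side of the shelf.
- bottle_tallest: Brown (amber) glass dropper bottle with black screw collar and black rubber teat, the tallest of four in both height and girth: round, 145 mm tall overall; straight glass wall 50 mm in diameter from the bench up to 92 mm, shoulder, collar 24 mm in diameter from 104 to 119 mm, teat above. Empty, about 130 g. Origin: centre of the underside; z is its long axis, up. Starts standing on the bench (z = 0) on the robot's side of the shelf.
- ring_a: One of four alike flat painted blue rings, 60 mm outside, 53 mm inside, in a straight row about 90 mm apart along the middle of the aluminium shelf (board 360 mm long, 100 mm deep, open above). Origin: ring centre on the shelf top, 110 mm above the bench. The letters are shuffled and say nothing of the order, which is counted from the chute.
- ring_b: One of four alike flat painted blue rings, 60 mm outside, 53 mm inside, in a straight row about 90 mm apart along the middle of the aluminium shelf (board 360 mm long, 100 mm deep, open above). Origin: ring centre on the shelf top, 110 mm above the bench. The letters are shuffled and say nothing of the order, which is counted from the chute.
- ring_c: One of four alike flat painted blue rings, 60 mm outside, 53 mm inside, in a straight row about 90 mm apart along the middle of the aluminium shelf (board 360 mm long, 100 mm deep, open above). Origin: ring centre on the shelf top, 110 mm above the bench. The letters are shuffled and say nothing of the order, which is counted from the chute.
- ring_d: One of four alike flat painted blue rings, 60 mm outside, 53 mm inside, in a straight row about 90 mm apart along the middle of the aluminium shelf (board 360 mm long, 100 mm deep, open above). Origin: ring centre on the shelf top, 110 mm above the bench. The letters are shuffled and say nothing of the order, which is counted from the chute.
- chute: Fixed steel chute at either end of the shelf, sloping away from the robot into a grey bin that holds a cracked test tube. Origin: on the bench under the middle of its level top plate (100 x 110 mm, 110 mm high, 20 mm upstand on the robot's side), in line with the rings, about 100, 190, 280 and 370 mm from them. Local +x is the way it slopes, y runs along the shelf. Bin 69 mm high.
- rubber_bulb: Orange pear-shaped rubber pipette bulb, 57 mm in diameter, 92 mm high, standing neck up on the bench among the bottles. Origin: centre of the underside. To be left alone. (The only other loose thing near is a white porcelain spot plate, 115 x 90 mm and 14 mm thick, flat on the bench off the shelf end away from the chute.)

How it is judged:
By the outcome, as a careful person would: the job done as asked, in the order asked, and still so for the second after the job is handed in, with the robot touching nothing.
It also fails if it takes over 134 s, if anything falls off the work surface, if the arm or the gripper's body presses on something with over 40 N, if the wrist force passes 120 N, or if a joint passes its speed limit or range.

## Robot

A 6-joint arm with a two-finger parallel gripper is mounted at the origin on the work surface. World frame = base frame: x ahead of the robot, y to its left, z up, the work surface at z = 0. Lengths are in mm, angles in rad, forces in N, time in s.
With the tool pointing down it reaches from about 300 to 775 mm from the base axis. Payload 14.6 kg.
Tool frame: the origin (TCP) lies at the very end of the fingers, on their centre line; the grasp point (between the pads) lies 19 mm behind it; z points along the fingers, y is the line along which they close (so a half turn about z gives the same grasp; the last joint's range is limited). The gripper opens to 94 mm and grips with 3 to 60 N. Pads are 16 mm wide; open, the fingers measure 119 mm over their backs; the gripper's body (75 mm by 177 mm) begins 78 mm behind the grasp point.
Start: joints at [1.144, 0.3, 1.521, -0, 1.321, -0.067], TCP at [193.645, 514.773, 175.746] pointing down, gripper open.
Joint ranges: [-3.03, 3.03], [-0.79, 2.21], [0.23, 2.52], [-1.04, 4.18], [0, 3.07], [-2.55, 2.55]. Speed limits (rad/s): [2.22, 2.22, 2.57, 3.14, 3.14, 3.14].

## Interface

Orientations are given as [roll, pitch, yaw] about the fixed x, y, z axes, in that order (R = Rz(yaw) Ry(pitch) Rx(roll)).
In Python, from cell import manip, optics gives the robot as it stands.
- The arm moves only by the shell command python3 -m crank 'ROWS' [FORCE]. ROWS is JSON, a list of rows, each a list of 7 numbers: the opening in per cent of the stroke, from 0 (shut) to 100 (fully open), then the shift along the tool's x, y, z in mm, then the turn, a rotation vector about the tool's x, y, z in rad. A call has 1 to 10 rows; each row is the pose to reach, as a shift and turn from the pose commanded when the call began, along the tool's axes at that moment; what a row does not reach only later rows make up. A row lasts 1/10 s, in which the tool goes at most 50 mm and 8.59 degrees, less where a joint would pass 70% of its speed; a pose out of reach is approached as far as the arm can. A call with a gripper value outside its range is refused whole. The fingers move at their own pace and stop on an object; FORCE is the grip in N (left out, the last holds). Time passes only in rows, so rows that repeat a pose let the fingers close. It gives the time, the measured TCP pose, the force, the opening and the grip force at its end, in the units of the state.
- manip.read_state(): the state, without advancing time (a new reading comes with each control period).
- optics.camera(name): name is "side" or "top" or "wrist"; returns (picture, depth): 480x640x3 uint8, red, green, blue; 480x640 float32, mm along the optical axis (not along the pixel's ray), 0 where there is no reading.
- optics.calibration(name): a dict with "camera_matrix" (3x3 intrinsics, pixels), "R" (3x3) and "t" (3): a world point X has camera coordinates R X + t. Camera axes: x right, y down, z forward; pixel columns grow to the right and rows downward; lengths in mm; the calibration is good to about 2 mm. The wrist camera is an equidistant fisheye: a pixel r from the principal point sees the ray r / f radians off the axis. A picture is of the moment at which its call begins: read the wrist's pose just before it. calibration takes no time and is no camera call; for the wrist camera it gives the pose at the moment of the call.
- manip.sign_off(): hands the job in; it is judged then, once.
The state is a dict: "clock": time; "joints": joint angles; "qd": joint speeds; "effort": joint torques, N m; "eef_pos": TCP position; "eef_rot": TCP orientation; "wrist_force": force on the tool from outside, world axes, zero at the start; "moment": the same for the moment, N m; "finger_gap": finger opening in mm; "finger_force": force on a finger pad.
Only numpy, scipy, OpenCV 4.12 (cv2) and the standard library are available. Lean on these libraries where they do the work, as an engineer would, in place of code of your own. Each camera call takes 0.05 s, during which the arm holds its last target. There are 200 camera calls.

## Working session

There is one attempt and no reset: what is moved stays moved. The work goes in short steps, Python scripts to look and compute and a shell command to move; the robot and the scene stay as the last step left them, time stands still between calls to the robot, and variables do not carry over. Pictures are saved under pics/ and viewed, at most 14 in all, crops included, and the job is handed in when it is done.

```bash
mkdir -p pics; python3 - <<'E'
from cell import manip, optics
import cv2,numpy as np
s=manip.read_state();print(s)
for n in("top","side"):
    p,d=optics.camera(n);cv2.imwrite(f"pics/{n}0.png",p[:,:,::-1]);np.save(f"pics/{n}0.npy",d)
    c=optics.calibration(n);print(n,c)
E
```

```text
{'clock': 0.0, 'joints': array([ 1.14439747e+00,  3.00491245e-01,  1.52159484e+00,  1.52635660e-05,
        1.32072226e+00, -6.66279968e-02]), 'qd': array([ 7.26566079e-04, -4.68225858e-05,  1.98734460e-04, -3.54162000e-05,
        1.66129004e-03,  1.98584307e-04]), 'effort': array([-2.27492710e-03, -5.31806874e+01, -3.52742136e+01,  7.07335328e-02,
        2.43918621e-02, -1.22786423e-04]), 'eef_pos': array([193.51693908, 514.4989419 , 175.1694915 ]), 'eef_rot': array([-3.14038065e+00, -9.56902610e-05,  2.78181795e+00]), 'wrist_force': array([-0.29116446, -0.52703535, -0.70821919]), 'moment': array([-0.06270772,  0.03710647,  0.00357486]), 'finger_force': 0.0, 'finger_gap': 93.98927771988576}
top {'camera_matrix': array([[615.15028007,   0.        , 322.63247896],
       [  0.        , 615.15028007, 243.21667936],
       [  0.        ,   0.        ,   1.        ]]), 'R': array([[ 0.00691378, -0.9999016 ,  0.01220609],
       [-0.99394973, -0.00820968, -0.10952869],
       [ 0.10961812, -0.01137498, -0.99390869]]), 't': array([ -11.04043786,  544.2260396 , 1080.55083112])}
side {'camera_matrix': array([[605.99623875,   0.        , 333.23740124],
       [  0.        , 605.99623875, 241.17539416],
       [  0.        ,   0.        ,   1.        ]]), 'R': array([[ 0.71724714, -0.69675101,  0.00972448],
       [-0.38856011, -0.41149682, -0.82443399],
       [ 0.57842681,  0.58754438, -0.56587457]]), 't': array([-375.57372189,  304.57544015,  835.38520357])}
```

View pics/top0.png

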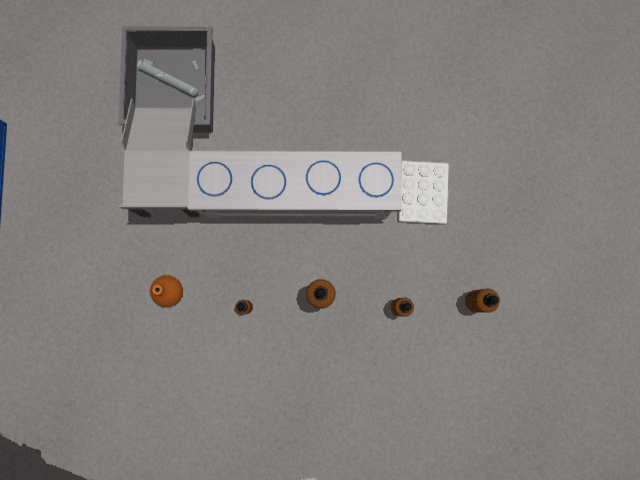

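View pics/side0.png

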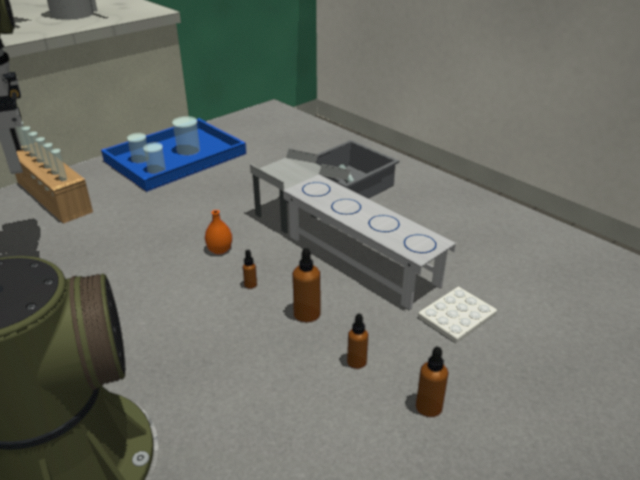

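The top view shows the chute on the left, then rings at about (214,179), (268,182), (323,177) and (376,180). The bulb is at (166,291) and the bottles at (244,307), (320,293), (402,307) and (485,300). The side view shows the same layout with all four bottles upright. Next I'll measure positions.

```bash
cat > h.py <<'E'
import cv2,numpy as np
from cell import manip,optics
def cloud(n,d):
    c=optics.calibration(n);K,R,t=c["camera_matrix"],c["R"],c["t"]
    v,u=np.indices(d.shape);X=np.stack([(u-K[0,2])/K[0,0]*d,(v-K[1,2])/K[1,1]*d,d],-1)
    return (X-t)@R
def onplane(n,uv,z):
    c=optics.calibration(n);K,R,t=c["camera_matrix"],c["R"],c["t"]
    o=-R.T@t;r=R.T@np.linalg.solve(K,[uv[0],uv[1],1.]);return o+r*(z-o[2])/r[2]
def tool(target):
    "shift in tool axes from the present TCP to a world TCP position"
    from scipy.spatial.transform import Rotation as Ro
    s=manip.read_state();R=Ro.from_euler("xyz",s["eef_rot"]).as_matrix()
    return R.T@(np.array(target)-s["eef_pos"])
E
cat > m.py <<'E'
from h import *
for n in("top","side"):
    im=cv2.imread(f"pics/{n}0.png");P=cloud(n,np.load(f"pics/{n}0.npy"))
    b,g,r=[im[...,i].astype(int) for i in range(3)]
    print(n)
    m=((b-r>25)&(P[...,0]>350)&(abs(P[...,2]-110)<15)).astype(np.uint8)
    m=cv2.dilate(m,np.ones((3,3)))
    for i,(cs) in enumerate(cv2.findContours(m,cv2.RETR_EXTERNAL,cv2.CHAIN_APPROX_NONE)[0]):
        if len(cs)>30:
            e=cv2.fitEllipse(cs);print("ring",np.round(e[0],1),onplane(n,e[0],110).round(1))
    m=((r-b>25)|(r+g+b<110))&(P[...,2]>8)&(P[...,2]<160)&(P[...,0]>120)&(P[...,0]<460)&(abs(P[...,1])<350)
    k,l,st,ce=cv2.connectedComponentsWithStats(m.astype(np.uint8))
    for i in range(1,k):
        if st[i,4]>60:
            Q=P[l==i];zt=np.percentile(Q[:,2],98);T=Q[Q[:,2]>zt-8]
            print("obj",ce[i].round(),st[i,4],"ztop",zt.round(),"top",T.mean(0).round(1),"med",np.median(Q,0).round(1),"wid",np.ptp(Q[:,1]).round())
E
python3 m.py
```

```text
top
ring [268.1 181.5] [639.6  87.  110. ]
ring [375.6 179.4] [645.1 -95.1 110. ]
ring [214.  178.6] [643.9 178.3 110. ]
ring [322.9 177.2] [648.   -5.7 110. ]
obj [166. 296.] 491 ztop 94.0 top [454.9 272.3  92. ] med [446.8 264.8  56.3] wid 52.0
obj [320. 297.] 437 ztop 147.0 top [451.4  -2.8 143.9] med [445.8  -1.9 101.3] wid 49.0
obj [482. 301.] 596 ztop 126.0 top [ 442.5 -287.8  123.8] med [ 441.4 -278.3   83. ] wid 42.0
obj [402. 307.] 318 ztop 107.0 top [ 431.  -147.   103.7] med [ 430.5 -142.1   67.1] wid 33.0
obj [244. 307.] 165 ztop 86.0 top [429.  132.8  82.6] med [428.9 129.5  50.8] wid 25.0
side
ring [419.6 243.2] [644.1 -97.2 110. ]
ring [394.5 224.1] [658.9 -24.5 110. ]
ring [374.  223.4] [632.6   3.6 110. ]
ring [334.4 207.3] [619.1  96.5 110. ]
ring [354.4 207.1] [648.2  70.1 110. ]
obj [216. 235.] 652 ztop 90.0 top [453.8 267.3  87.9] med [444.9 258.1  45.1] wid 47.0
obj [306. 289.] 1414 ztop 137.0 top [449.4  -8.9 137.3] med [439.8 -17.8  72.2] wid 49.0
obj [249. 271.] 331 ztop 78.0 top [426.6 127.3  76.3] med [424.4 123.2  39.8] wid 21.0
obj [358. 344.] 781 ztop 99.0 top [ 427.8 -153.3   98.1] med [ 423.1 -157.8   53.9] wid 33.0
obj [432. 385.] 1446 ztop 120.0 top [ 439.7 -293.1  119.2] med [ 432.  -298.5   66.2] wid 40.0
```

```bash
python3 -c "
from h import *
print(tool([429,133,200]), manip.read_state()['eef_rot'][2]-np.pi/2)"
```

```text
[-354.72841151 -274.23081246  -24.52023226] 1.2109793778346019
```

```bash
python3 -m crank '[[100,0,0,-24,0,0,0],[100,-44,-34,-24,0,0,0.15],[100,-88,-68,-24,0,0,0.3],[100,-120,-95,-24,0,0,0.45],[100,-155,-120,-24,0,0,0.6],[100,-190,-150,-24,0,0,0.75],[100,-225,-178,-24,0,0,0.9],[100,-265,-207,-24,0,0,1.05],[100,-300,-235,-24,0,0,1.2],[100,-330,-255,-24,0,0,1.211]]' 10
python3 -m crank '[[60,0,0,0,0,0,0],[60,0,0,0,0,0,0]]'
python3 - <<'E'
from h import *
print(tool([429,133,200]),manip.read_state()['eef_rot'],manip.read_state()['joints'])
c=optics.calibration("wrist");print(c)
p,d=optics.camera("wrist");cv2.imwrite("pics/w1.png",p[:,:,::-1])
E
```

```text
clock: 1.1
eef_pos: [413.4, 157.7, 199.7]
eef_rot: [-3.142, 0.0, 1.564]
wrist_force: [-0.2, 0.3, -0.4]
finger_gap: 94.2
finger_force: 0.0
clock: 1.3
eef_pos: [412.6, 159.6, 199.5]
eef_rot: [-3.141, 0.0, 1.569]
wrist_force: [0.9, -0.5, -0.7]
finger_gap: 81.4
finger_force: 0.0
[-26.60970084  16.38685015  -0.54148482] [-3.14086182e+00  3.70735830e-05  1.56945882e+00] [2.86182957e-01 3.75262252e-02 1.77138174e+00 1.76649367e-04
 1.33339603e+00 2.87478877e-01]
{'camera_matrix': array([[371.64829954,   0.        , 321.8292455 ],
       [  0.        , 371.64829954, 231.76188103],
       [  0.        ,   0.        ,   1.        ]]), 'R': array([[ 9.99997948e-01, -1.94151205e-03, -5.77613686e-04],
       [-1.71869190e-03, -9.64162531e-01,  2.65306729e-01],
       [-1.07200969e-03, -2.65305192e-01, -9.64163889e-01]]), 't': array([-412.72338769,  120.41292092,  457.74622691])}
```

View pics/w1.png

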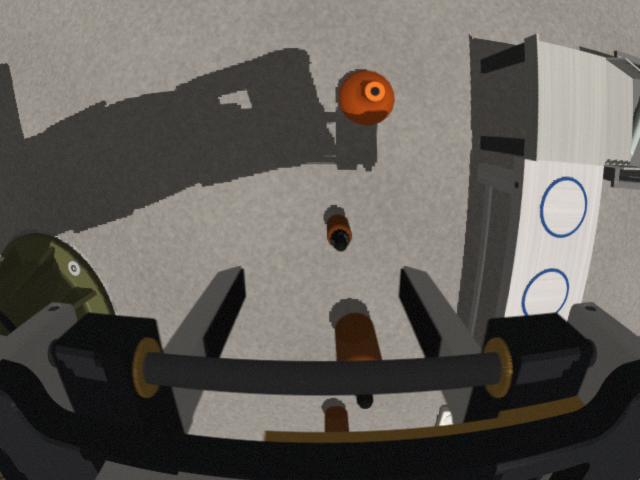

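The wrist view shows the smallest bottle's teat tip at about (341,241), ring 1 at (563,207), ring 2 at (546,294), and the bulb at (366,97).

```bash
cat >> h.py <<'E'
def wplane(uv,z,c=None):
    c=c or optics.calibration("wrist");K,R,t=c["camera_matrix"],c["R"],c["t"]
    a,b=(uv[0]-K[0,2])/K[0,0],(uv[1]-K[1,2])/K[1,1];th=np.hypot(a,b)
    r=R.T@np.array([np.sin(th)*a/th,np.sin(th)*b/th,np.cos(th)]);o=-R.T@t
    return (o+r*(z-o[2])/r[2]).round(1)
E
python3 -c "
from h import *
for uv,z in[((341,241),80),((366,92),92),((563,207),110),((546,294),110)]:print(uv,wplane(uv,z))
# teat pixel in top image
for uv,z in[((241,308),82),((319,292),143),((404,307),103),((490,300),123)]:print(uv,onplane('top',uv,z).round(1))"
```

```text
(341, 241) [430.5 137.9  80. ]
(366, 92) [450.1 272.2  92. ]
(563, 207) [643.6 179.5 110. ]
(546, 294) [641.1  89.2 110. ]
(241, 308) [426.8 131.5  82. ]
(319, 292) [ 4.529e+02 -3.000e-01  1.430e+02]
(404, 307) [ 430.2 -142.7  103. ]
(490, 300) [ 442.5 -281.3  123. ]
```

```bash
cat >> h.py <<'E'
def wcloud(d,c):
    K,R,t=c["camera_matrix"],c["R"],c["t"];v,u=np.indices(d.shape)
    a,b=(u-K[0,2])/K[0,0],(v-K[1,2])/K[1,1];th=np.hypot(a,b)+1e-9
    X=np.stack([np.tan(th)*a/th*d,np.tan(th)*b/th*d,d],-1);return (X-t)@R
def look(name,xy=None,zr=None,rad=30):
    c=optics.calibration("wrist");p,d=optics.camera("wrist");cv2.imwrite(f"pics/{name}.png",p[:,:,::-1])
    P=wcloud(d,c)
    if xy is not None:
        m=(np.hypot(P[...,0]-xy[0],P[...,1]-xy[1])<rad)&(P[...,2]>zr[0])&(P[...,2]<zr[1])&(d>0)
        v,u=np.nonzero(m);Q=P[m]
        if len(Q): print(len(Q),"px u",u.min(),u.max(),"v",v.min(),v.max(),"mean",Q.mean(0).round(1),"mid",((Q.min(0)+Q.max(0))/2).round(1),"span",np.ptp(Q,axis=0).round(1))
    return p,d,P,c
def rings(p,P,c):
    b,r=p[...,2].astype(int),p[...,0].astype(int)
    m=(b-r>25)&(abs(P[...,2]-110)<8)&(P[...,0]>590)&(P[...,0]<700)
    k,l,st,ce=cv2.connectedComponentsWithStats(cv2.dilate(m.astype(np.uint8),np.ones((3,3))))
    for i in range(1,k):
        if st[i,4]>80:
            Q=P[(l==i)&m]
            A=np.c_[2*Q[:,:2],np.ones(len(Q))];s=np.linalg.lstsq(A,(Q[:,:2]**2).sum(1),rcond=None)[0]
            print("ring",s[:2].round(1),"r",np.sqrt(s[2]+s[0]**2+s[1]**2).round(1),"n",len(Q))
E
python3 - <<'E'
from h import *
p,d,P,c=look("w2",(429,134),(78,95)); rings(p,P,c)
m=P[225:255,330:352];print(m[10:20:3,5:18:3].round(0).tolist())
im=cv2.imread("pics/top0.png")
T=cloud("top",np.load("pics/top0.npy"))
b,r=im[...,0].astype(int),im[...,2].astype(int)
for y0 in(178,87,-5,-95):
    mm=(b-r>25)&(np.hypot(T[...,0]-644,T[...,1]-y0)<40)&(abs(T[...,2]-110)<15);Q=T[mm];A=np.c_[2*Q[:,:2],np.ones(len(Q))];s=np.linalg.lstsq(A,(Q[:,:2]**2).sum(1),rcond=None)[0]
    print("topring",s[:2].round(1),np.sqrt(s[2]+s[0]**2+s[1]**2).round(1))
E
```

```text
125 px u 335 346 v 239 252 mean [430.1 134.1  82.4] mid [430.2 133.3  81.7] span [10.3 12.4  7.3]
ring [644.6 178.5] r 28.3 n 511
ring [640.4  87.3] r 28.2 n 335
[[[425.0, 139.0, 65.0], [428.0, 139.0, 65.0], [431.0, 139.0, 64.0], [434.0, 139.0, 65.0], [438.0, 137.0, 57.0]], [[426.0, 136.0, 64.0], [428.0, 138.0, 72.0], [431.0, 139.0, 74.0], [434.0, 138.0, 69.0], [437.0, 136.0, 64.0]], [[425.0, 136.0, 74.0], [428.0, 138.0, 79.0], [430.0, 138.0, 81.0], [433.0, 138.0, 80.0], [437.0, 133.0, 64.0]], [[425.0, 135.0, 79.0], [428.0, 136.0, 84.0], [430.0, 136.0, 84.0], [433.0, 136.0, 83.0], [437.0, 130.0, 65.0]]]
topring [643.8 178.2] 28.2
topring [639.6  86.9] 28.2
topring [648.   -5.7] 28.2
topring [645.1 -95. ] 28.2
```

```bash
python3 -m crank '[[60,-26,17.4,0,0,0,0],[60,-26,17.4,0,0,0,0],[60,-26,17.4,0,0,0,0],[60,-26,17.4,45,0,0,0],[60,-26,17.4,90,0,0,0],[60,-26,17.4,130,0,0,0],[60,-26,17.4,160,0,0,0],[60,-26,17.4,182,0,0,0],[60,-26,17.4,182,0,0,0],[60,-26,17.4,182,0,0,0]]' 10
python3 -m crank '[[20,0,0,0,0,0,0],[20,0,0,0,0,0,0],[20,0,0,0,0,0,0],[20,0,0,0,0,0,0],[20,0,0,0,0,0,0],[20,0,0,0,0,0,0]]' 10
```

```text
clock: 2.4
eef_pos: [430.1, 134.7, 18.4]
eef_rot: [3.142, -0.0, 1.572]
wrist_force: [0.1, 0.2, 0.4]
finger_gap: 56.3
finger_force: 0.0
clock: 3.0
eef_pos: [430.2, 133.9, 17.8]
eef_rot: [3.141, 0.0, 1.571]
wrist_force: [-1.2, 0.4, 0.1]
finger_gap: 22.2
finger_force: 9.0
```

```bash
python3 -m crank '[[20,0,0,0,0,0,0],[20,0,0,-10,0,0,0],[20,0,0,-20,0,0,0],[20,0,0,-20,0,0,0]]' 10; python3 - <<'E'
from h import *
p,d=optics.camera("side");cv2.imwrite("pics/s1.png",cv2.resize(p[180:330,180:380,::-1],None,fx=3,fy=3))
p,d,P,c=look("w3")
E
```

```text
clock: 3.4
eef_pos: [431.1, 134.1, 39.4]
eef_rot: [3.139, -0.001, 1.571]
wrist_force: [-0.2, 0.1, -0.7]
finger_gap: 22.2
finger_force: 8.7
```

View pics/s1.png

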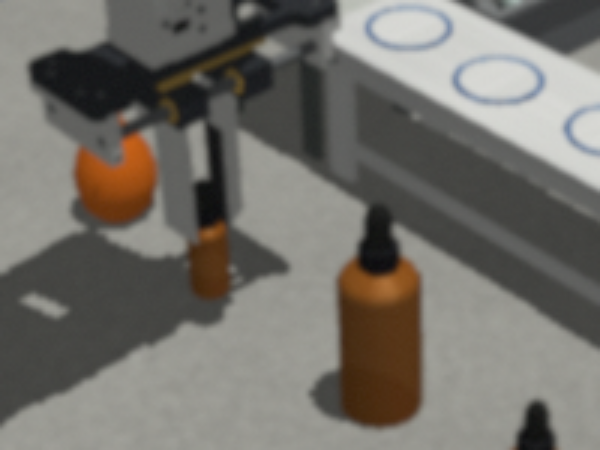

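```bash
python3 - <<'E'
from h import *
p,d,P,c=look("w4",(430,134),(60,125),25)
s,ds=optics.camera("side");S=cloud("side",ds);m=(np.hypot(S[...,0]-430,S[...,1]-134)<22)&(S[...,2]<60)&(S[...,2]>3);r=s.astype(int);m&=(r[...,0]-r[...,2]>25);print(S[m][:,2].min(),S[m][:,2].max(),S[m].mean(0))
cv2.imwrite("pics/w4c.png",cv2.resize(p[200:440,200:480,::-1],None,fx=2.5,fy=2.5))
print(onplane("side",(180+210/3,180+297/3),0),onplane("side",(180+210/3,180+297/3),22))
E
```

```text
5663 px u 260 381 v 256 356 mean [430.4 140.2  94.7] mid [430.3 135.8  92.5] span [46.1 20.7 65. ]
18.995844931452414 59.88770709090648 [424.18858203 122.37419253  40.55380362]
[440.30999023 146.03674926   0.        ] [424.10678747 122.65367596  22.        ]
```

View pics/w4c.png

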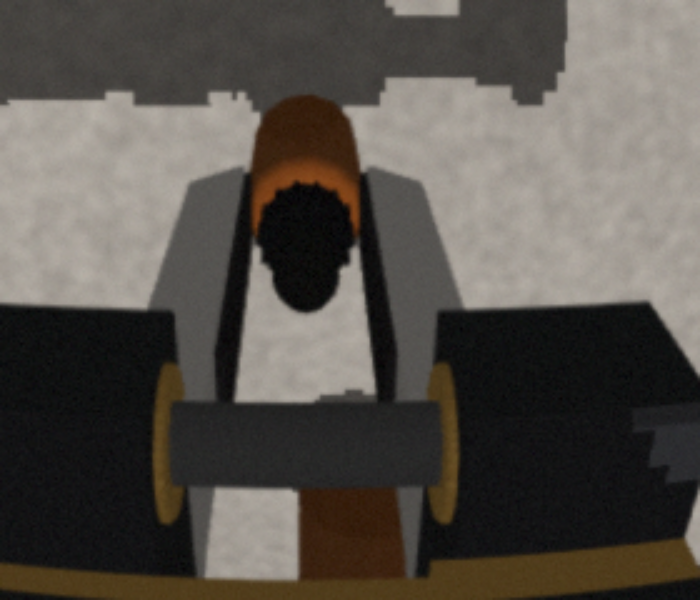

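The crop shows the bottle held squarely between the pads at (305,200). The side depth puts its base at z≈19, so it is lifted. Now I'll carry it to ring 1.

```bash
python3 -m crank '[[20,0,0,-45,0,0,0],[20,10,0,-90,0,0,0],[20,44.5,0,-130,0,0,0],[20,44.5,40,-130,0,0,0],[20,44.5,80,-130,0,0,0],[20,44.5,120,-130,0,0,0],[20,44.5,160,-130,0,0,0],[20,44.5,195,-130,0,0,0],[20,44.5,214,-130,0,0,0],[20,44.5,214,-130,0,0,0]]' 10
python3 -m crank '[[20,0,0,0,0,0,0],[20,0,0,0,0,0,0],[20,0,0,0,0,0,0]]' 10
python3 -c "
from h import *
print(tool([644.2,178.7,128]),manip.read_state()['eef_rot'])"
```

```text
clock: 4.6
eef_pos: [645.3, 177.9, 165.9]
eef_rot: [-3.14, 0.0, 1.57]
wrist_force: [-0.1, 0.5, -0.9]
finger_gap: 22.2
finger_force: 8.7
clock: 4.9
eef_pos: [643.6, 178.6, 168.2]
eef_rot: [3.141, -0.0, 1.571]
wrist_force: [0.0, -1.6, -0.3]
finger_gap: 22.1
finger_force: 8.7
[ 0.11948979  0.57689915 40.19043373] [ 3.14126493e+00 -5.58249023e-05  1.57120250e+00]
```

```bash
python3 -m crank '[[20,0,0.5,20,0,0,0],[20,0,0.5,32,0,0,0],[20,0,0.5,36,0,0,0],[20,0,0.5,38,0,0,0],[20,0,0.5,39,0,0,0],[20,0,0.5,40,0,0,0],[20,0,0.5,40,0,0,0],[20,0,0.5,40,0,0,0]]' 10
```

```text
clock: 5.7
eef_pos: [644.7, 178.4, 128.0]
eef_rot: [3.141, -0.0, 1.571]
wrist_force: [-0.4, 0.4, -0.4]
finger_gap: 22.3
finger_force: 8.7
```

```bash
python3 -m crank '[[20,0,0,0.6,0,0,0],[30,0,0,0.6,0,0,0],[40,0,0,0.6,0,0,0],[55,0,0,0.6,0,0,0],[55,0,0,0.6,0,0,0],[55,0,0,-20,0,0,0],[55,0,0,-60,0,0,0],[55,0,0,-100,0,0,0],[55,0,0,-100,0,0,0],[55,0,0,-100,0,0,0]]' 10
python3 - <<'E'
from h import *
p,d,P,c=look("w5",(644.5,178.5),(188,205),25);rings(p,P,c)
s,ds=optics.camera("top");S=cloud("top",ds)
E
python3 -m crank '[[60,0,-40,0,0,0,0],[60,-40,-80,0,0,0,0],[60,-85,-120,0,0,0,0],[60,-130,-160,0,0,0,0],[60,-175,-190,0,0,0,0],[60,-205,-205,0,0,0,0],[60,-230,-214,0,0,0,0],[60,-250,-214,0,0,0,0],[60,-270,-214,0,0,0,0],[60,-270,-214,0,0,0,0]]'
python3 -m crank '[[60,0,0,0,0,0,0],[60,0,0,0,0,0,0],[60,0,0,0,0,0,0]]'
python3 - <<'E'
from h import *
s=manip.read_state();print(s['eef_pos'])
p,d,P,c=look("w6",(451,-3),(137,155),25);look("w6",(644.5,178.5),(188,205),25);rings(p,P,c)
E
```

```text
clock: 6.7
eef_pos: [644.8, 178.5, 228.1]
eef_rot: [3.141, -0.0, 1.571]
wrist_force: [-0.1, -0.2, -0.9]
finger_gap: 52.1
finger_force: 0.0
226 px u 313 329 v 237 252 mean [645.  178.9 192.5] mid [644.7 178.  192.1] span [11.3 11.5  8. ]
ring [644.4 178.4] r 28.2 n 631
ring [640.4  87.3] r 28.2 n 574
ring [648.7 -10. ] r 24.2 n 88
ring [646.  -93.4] r 27.3 n 116
clock: 7.8
eef_pos: [430.0, -93.0, 226.7]
eef_rot: [-3.14, -0.0, 1.568]
wrist_force: [0.5, -0.1, 0.5]
finger_gap: 56.4
finger_force: 0.0
clock: 8.1
eef_pos: [430.6, -90.8, 227.5]
eef_rot: [-3.141, -0.0, 1.572]
wrist_force: [0.5, -0.5, -0.6]
finger_gap: 57.1
finger_force: 0.0
[430.62674708 -90.83219707 227.52947392]
323 px u 340 359 v 109 129 mean [452.9  -3.3 143. ] mid [453.1  -3.1 142. ] span [15.2 16.2  9.7]
ring [640.6  87.1] r 28.3 n 480
ring [649.   -5.5] r 28.3 n 505
ring [646.2 -94.8] r 28.3 n 465
```

View pics/w6.png

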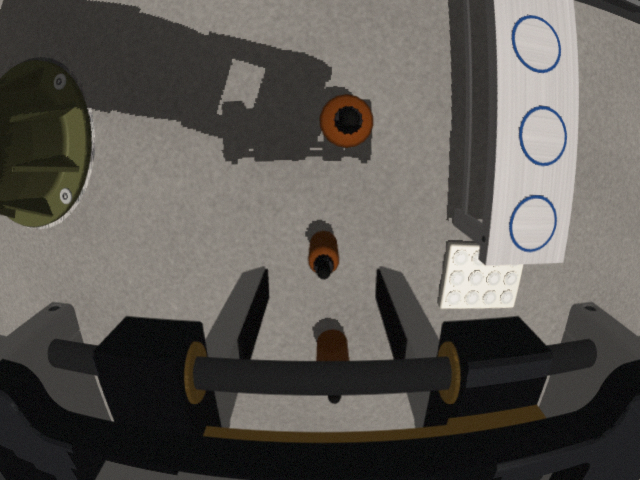

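The smallest bottle stands on its ring at (645,178.5). In this view the second bottle's teat is at (323,265), the tallest is at (347,120), and rings 2 to 4 are at (536,44), (542,135) and (533,222). The second is next.

```bash
python3 - <<'E'
from h import *
look("w7",(431,-147),(97,112),25)
print(tool([431,-147,28]))
E
```

```text
138 px u 317 329 v 265 278 mean [ 432.6 -146.3  103. ] mid [ 432.3 -146.9  101.9] span [11.7 11.9  9.6]
[-55.85991636   0.2906233  199.70222046]
```

```bash
python3 -m crank '[[65,-30,1.5,0,0,0,0],[65,-56,1.5,0,0,0,0],[65,-56,1.5,30,0,0,0],[65,-56,1.5,75,0,0,0],[65,-56,1.5,120,0,0,0],[65,-56,1.5,160,0,0,0],[65,-56,1.5,185,0,0,0],[65,-56,1.5,198.5,0,0,0],[65,-56,1.5,198.5,0,0,0],[65,-56,1.5,198.5,0,0,0]]' 12
python3 -m crank '[[28,0,0,0,0,0,0],[28,0,0,0,0,0,0],[28,0,0,0,0,0,0],[28,0,0,0,0,0,0],[28,0,0,0,0,0,0],[28,0,0,0,0,0,0],[28,0,0,0,0,0,0]]' 12
```

```text
clock: 9.25
eef_pos: [432.4, -147.6, 29.8]
eef_rot: [3.141, 0.0, 1.571]
wrist_force: [-0.1, 0.3, 0.3]
finger_gap: 61.2
finger_force: 0.0
clock: 9.95
eef_pos: [432.3, -147.7, 29.5]
eef_rot: [3.141, 0.0, 1.571]
wrist_force: [-0.2, 1.2, 5.5]
finger_gap: 32.8
finger_force: 12.0
```

```bash
python3 -m crank '[[28,0,0,-10,0,0,0],[28,0,0,-40,0,0,0],[28,0,0,-85,0,0,0],[28,0,0,-130,0,0,0],[28,5,0,-170,0,0,0],[28,45,0,-170,0,0,0],[28,90,0,-170,0,0,0],[28,135,0,-170,0,0,0],[28,180,0,-170,0,0,0],[28,215,0,-170,0,0,0]]' 12
python3 -m crank '[[28,19.5,30,0,0,0,0],[28,19.5,75,0,0,0,0],[28,19.5,120,0,0,0,0],[28,19.5,165,0,0,0,0],[28,19.5,195,0,0,0,0],[28,19.5,208,0,0,0,0],[28,19.5,208,0,0,0,0],[28,19.5,208,0,0,0,0],[28,19.5,208,0,0,0,0]]' 12
python3 -c "
from h import *
print(tool([640.3,86.8,139.5]))"
```

```text
clock: 10.95
eef_pos: [431.6, 69.6, 199.9]
eef_rot: [3.141, -0.0, 1.571]
wrist_force: [0.2, -0.9, -0.0]
finger_gap: 33.0
finger_force: 12.0
clock: 11.85
eef_pos: [639.4, 87.0, 199.8]
eef_rot: [3.141, -0.0, 1.571]
wrist_force: [0.4, -0.1, -0.3]
finger_gap: 32.7
finger_force: 12.0
[-0.2184198   0.85549717 60.33529838]
```

```bash
python3 -m crank '[[28,0,0.6,25,0,0,0],[28,0,0.6,45,0,0,0],[28,0,0.6,54,0,0,0],[28,0,0.6,57,0,0,0],[28,0,0.6,58.5,0,0,0],[28,0,0.6,59.5,0,0,0],[28,0,0.6,60.3,0,0,0],[28,0,0.6,60.3,0,0,0],[28,0,0.6,60.3,0,0,0]]' 12
python3 -m crank '[[28,0,0,0,0,0,0],[38,0,0,0,0,0,0],[50,0,0,0,0,0,0],[62,0,0,0,0,0,0],[62,0,0,0,0,0,0],[62,0,0,-20,0,0,0],[62,0,0,-60,0,0,0],[62,0,0,-105,0,0,0],[62,0,0,-120,0,0,0],[62,0,0,-120,0,0,0]]'
python3 - <<'E'
from h import *
print(manip.read_state()["eef_pos"])
p,d,P,c=look("w8",(640,87),(209,225),25);rings(p,P,c)
E
```

```text
clock: 12.75
eef_pos: [641.0, 87.0, 139.6]
eef_rot: [3.141, -0.0, 1.571]
wrist_force: [-1.0, 0.1, 3.1]
finger_gap: 32.6
finger_force: 12.0
clock: 13.75
eef_pos: [641.4, 87.0, 261.6]
eef_rot: [3.137, -0.0, 1.571]
wrist_force: [0.0, -0.5, -0.7]
finger_gap: 58.0
finger_force: 0.0
[641.43537573  86.98026325 261.57463799]
242 px u 312 329 v 231 247 mean [641.4  87.8 213.4] mid [641.2  86.9 213.4] span [12.5 11.9  8.7]
ring [644.5 178.4] r 28.2 n 504
ring [640.3  87.3] r 28.1 n 454
ring [648.7  -5. ] r 28.1 n 491
ring [645.9 -94.2] r 28.1 n 181
```

```bash
python3 -m crank '[[72,0,-40,0,0,0,0],[72,0,-85,0,0,0,0],[72,-25,-125,0,0,0,0],[72,-60,-160,0,0,0,0],[72,-100,-185,0,0,0,0],[72,-145,-199,0,0,0,0],[72,-190,-199,0,0,0,0],[72,-235,-199,0,0,0,0],[72,-275,-199,0,0,0,0],[72,-320,-199,15,0,0,0]]'
python3 -m crank '[[72,0,0,0,0,0,0],[72,0,0,0,0,0,0],[72,0,0,0,0,0,0],[72,0,0,0,0,0,0]]'
python3 - <<'E'
from h import *
print(manip.read_state()["eef_pos"],manip.read_state()["eef_rot"])
look("w9",(442,-287),(117,132),25);print(tool([442.5,-288,41]))
E
```

```text
clock: 14.8
eef_pos: [441.4, -234.7, 243.4]
eef_rot: [3.141, 0.0, 1.571]
wrist_force: [1.0, 0.2, 0.6]
finger_gap: 67.8
finger_force: 0.0
clock: 15.2
eef_pos: [441.9, -232.1, 244.0]
eef_rot: [3.141, 0.0, 1.572]
wrist_force: [-0.0, -0.2, -0.6]
finger_gap: 67.8
finger_force: 0.0
[ 441.92214632 -232.10403892  244.00246548] [3.14143591e+00 4.54855802e-05 1.57218818e+00]
167 px u 317 332 v 267 280 mean [ 444.7 -287.2  123.1] mid [ 445.1 -287.9  122.1] span [14.6 11.8  9.6]
[-55.78646952   0.36810385 203.15179094]
```

```bash
python3 -m crank '[[72,-30,2,0,0,0,0],[72,-55.8,2,0,0,0,0],[72,-55.8,2,20,0,0,0],[72,-55.8,2,60,0,0,0],[72,-55.8,2,105,0,0,0],[72,-55.8,2,150,0,0,0],[72,-55.8,2,180,0,0,0],[72,-55.8,2,199,0,0,0],[72,-55.8,2,199,0,0,0],[72,-55.8,2,199,0,0,0]]' 15
python3 -m crank '[[35,0,0,0,0,0,0],[35,0,0,0,0,0,0],[35,0,0,0,0,0,0],[35,0,0,0,0,0,0],[35,0,0,0,0,0,0],[35,0,0,0,0,0,0],[35,0,0,0,0,0,0]]' 15
```

```text
clock: 16.25
eef_pos: [444.3, -288.7, 45.8]
eef_rot: [3.141, 0.0, 1.572]
wrist_force: [-1.2, 0.8, 1.4]
finger_gap: 67.5
finger_force: 0.0
clock: 16.95
eef_pos: [444.1, -289.1, 45.4]
eef_rot: [3.141, 0.001, 1.571]
wrist_force: [-0.1, 0.5, 5.8]
finger_gap: 40.8
finger_force: 15.0
```

```bash
python3 -m crank '[[35,0,0,-10,0,0,0],[35,0,0,-40,0,0,0],[35,0,0,-85,0,0,0],[35,0,0,-130,0,0,0],[35,5,0,-170,0,0,0],[35,45,0,-170,0,0,0],[35,90,0,-170,0,0,0],[35,135,0,-170,0,0,0],[35,180,0,-170,0,0,0],[35,220,0,-170,0,0,0]]' 15
python3 -m crank '[[35,40,0,0,0,0,0],[35,63,30,0,0,0,0],[35,63,75,0,0,0,0],[35,63,120,0,0,0,0],[35,63,165,0,0,0,0],[35,63,193,0,0,0,0],[35,63,204.4,0,0,0,0],[35,63,204.4,0,0,0,0],[35,63,204.4,0,0,0,0],[35,63,204.4,0,0,0,0]]' 15
python3 -c "
from h import *
print(tool([648.5,-6,155.4]))"
```

```text
clock: 17.95
eef_pos: [443.1, -67.0, 215.4]
eef_rot: [-3.142, -0.0, 1.571]
wrist_force: [0.5, 0.5, -1.2]
finger_gap: 40.7
finger_force: 15.0
clock: 18.95
eef_pos: [647.4, -5.9, 215.5]
eef_rot: [3.141, 0.0, 1.571]
wrist_force: [-1.4, 0.3, -1.1]
finger_gap: 40.5
finger_force: 15.0
[-0.1049411   1.05058245 60.07647308]
```

```bash
python3 -m crank '[[35,0,0.8,25,0,0,0],[35,0,0.8,45,0,0,0],[35,0,0.8,54,0,0,0],[35,0,0.8,57,0,0,0],[35,0,0.8,58.5,0,0,0],[35,0,0.8,59.5,0,0,0],[35,0,0.8,60,0,0,0],[35,0,0.8,60,0,0,0],[35,0,0.8,60,0,0,0]]' 15
python3 -m crank '[[35,0,0,0,0,0,0],[47,0,0,0,0,0,0],[60,0,0,0,0,0,0],[72,0,0,0,0,0,0],[72,0,0,0,0,0,0],[72,0,0,-20,0,0,0],[72,0,0,-60,0,0,0],[72,0,0,-105,0,0,0],[72,0,0,-120,0,0,0],[72,0,0,-120,0,0,0]]'
python3 - <<'E'
from h import *
print(manip.read_state()["eef_pos"])
p,d,P,c=look("w10",(648.5,-5),(229,245),25);rings(p,P,c)
E
```

```text
clock: 19.85
eef_pos: [649.2, -5.9, 155.5]
eef_rot: [3.141, 0.0, 1.571]
wrist_force: [0.4, 0.1, 1.9]
finger_gap: 40.7
finger_force: 15.0
clock: 20.85
eef_pos: [649.6, -5.9, 277.6]
eef_rot: [3.137, 0.0, 1.571]
wrist_force: [-0.3, -0.6, -0.6]
finger_gap: 67.7
finger_force: 0.0
[649.5853529   -5.90020732 277.60473836]
283 px u 312 330 v 230 248 mean [649.8  -4.4 233.4] mid [649.7  -5.1 233.1] span [13.1 13.1  8.2]
ring [644.6 178.4] r 28.2 n 496
ring [640.4  87.3] r 28.1 n 435
ring [648.8  -5.2] r 28.2 n 332
ring [646.  -94.4] r 28.2 n 467
```

```bash
python3 -m crank '[[85,0,-40,0,0,0,0],[85,0,-85,0,0,0,0],[85,0,-130,0,0,0,0],[85,2,-170,0,0,0,0],[85,2,-197,0,0,0,0],[85,2,-197,30,0,0,0],[85,2,-197,70,0,0,0],[85,2,-197,70,0,0,0],[85,2,-197,70,0,0,0]]'
python3 - <<'E'
from h import *
print(manip.read_state()["eef_pos"])
look("w11",(452,-3),(137,155),25);print(tool([452.8,-3.2,61]))
E
```

```text
clock: 21.8
eef_pos: [451.6, -3.9, 204.8]
eef_rot: [-3.139, -0.0, 1.571]
wrist_force: [-0.5, -0.7, 0.4]
finger_gap: 80.1
finger_force: 0.0
[451.58999198  -3.87478276 204.80872042]
341 px u 313 334 v 222 242 mean [453.3  -1.6 142.7] mid [453.3  -3.  141.9] span [16.2 16.3  9.8]
[  0.67685538   0.52721521 144.80569852]
```

```bash
python3 -m crank '[[85,0.8,1,30,0,0,0],[85,0.8,1,75,0,0,0],[85,0.8,1,115,0,0,0],[85,0.8,1,135,0,0,0],[85,0.8,1,145,0,0,0],[85,0.8,1,145,0,0,0],[85,0.8,1,145,0,0,0]]' 18
python3 -m crank '[[43,0,0,0,0,0,0],[43,0,0,0,0,0,0],[43,0,0,0,0,0,0],[43,0,0,0,0,0,0],[43,0,0,0,0,0,0],[43,0,0,0,0,0,0],[43,0,0,0,0,0,0]]' 18
```

```text
clock: 22.55
eef_pos: [454.0, -3.2, 61.4]
eef_rot: [3.139, 0.0, 1.571]
wrist_force: [0.9, 0.0, -0.5]
finger_gap: 79.7
finger_force: 0.0
clock: 23.25
eef_pos: [453.0, -3.1, 60.1]
eef_rot: [3.141, 0.0, 1.571]
wrist_force: [-1.8, 0.6, 4.7]
finger_gap: 48.8
finger_force: 18.0
```

```bash
python3 -m crank '[[43,0,0,-10,0,0,0],[43,0,0,-40,0,0,0],[43,0,0,-85,0,0,0],[43,-20,0,-130,0,0,0],[43,-55,0,-165,0,0,0],[43,-91.8,0,-170,0,0,0],[43,-91.8,20,-170,0,0,0],[43,-91.8,60,-170,0,0,0],[43,-91.8,105,-170,0,0,0],[43,-91.8,145,-170,0,0,0]]' 18
python3 -m crank '[[43,0,30,0,0,0,0],[43,0,47.8,0,0,0,0],[43,0,47.8,0,0,0,0],[43,0,47.8,0,0,0,0],[43,0,47.8,0,0,0,0]]' 18
python3 -c "
from h import *
print(tool([645.8,-94.9,170.1]))"
```

```text
clock: 24.25
eef_pos: [599.4, -94.9, 230.3]
eef_rot: [3.142, -0.0, 1.571]
wrist_force: [0.1, -0.6, -0.9]
finger_gap: 48.6
finger_force: 18.0
clock: 24.75
eef_pos: [645.1, -94.9, 230.4]
eef_rot: [3.142, 0.0, 1.571]
wrist_force: [0.3, 0.3, -1.6]
finger_gap: 48.2
finger_force: 18.0
[6.01514024e-03 6.85689402e-01 6.02974315e+01]
```

```bash
python3 -m crank '[[43,0,0.3,25,0,0,0],[43,0,0.3,45,0,0,0],[43,0,0.3,54,0,0,0],[43,0,0.3,57,0,0,0],[43,0,0.3,58.5,0,0,0],[43,0,0.3,59.5,0,0,0],[43,0,0.3,60.3,0,0,0],[43,0,0.3,60.3,0,0,0],[43,0,0.3,60.3,0,0,0]]' 18
python3 -m crank '[[43,0,0,0,0,0,0],[55,0,0,0,0,0,0],[68,0,0,0,0,0,0],[82,0,0,0,0,0,0],[82,0,0,0,0,0,0],[82,0,0,-20,0,0,0],[82,0,0,-60,0,0,0],[82,0,0,-105,0,0,0],[82,0,0,-120,0,0,0],[82,0,0,-120,0,0,0]]'
python3 -m crank '[[82,0,-40,0,0,0,0],[82,0,-85,0,0,0,0],[82,0,-130,0,0,0,0],[82,0,-170,0,0,0,0],[82,0,-210,0,0,0,0],[82,0,-250,0,0,0,0],[82,0,-250,0,0,0,0],[82,0,-250,0,0,0,0]]'
python3 - <<'E'
from h import *
p,d=optics.camera("side");cv2.imwrite("pics/s2.png",p[:,:,::-1])
p,d=optics.camera("top");cv2.imwrite("pics/t2.png",p[:,:,::-1])
T=cloud("top",d)
for x,y,h in((644,178,84),(640,87,105),(648.5,-5.5,125),(645.5,-95,145),(454,272,92)):
    zz=h+(110 if h!=92 else 0)
    m=(np.hypot(T[...,0]-x,T[...,1]-y)<25)&(abs(T[...,2]-zz)<9);print(h,T[m].mean(0).round(1))
E
```

```text
clock: 25.65
eef_pos: [646.4, -95.1, 170.6]
eef_rot: [3.14, 0.001, 1.571]
wrist_force: [-1.2, -2.0, 5.9]
finger_gap: 48.7
finger_force: 18.0
clock: 26.65
eef_pos: [646.6, -94.9, 292.2]
eef_rot: [3.137, 0.001, 1.571]
wrist_force: [0.9, 0.4, 0.3]
finger_gap: 77.1
finger_force: 0.0
clock: 27.45
eef_pos: [395.7, -94.9, 288.9]
eef_rot: [-3.141, -0.0, 1.57]
wrist_force: [0.3, -0.1, 1.1]
finger_gap: 77.4
finger_force: 0.0
84 [643.3 176.7 191.5]
105 [639.   85.9 212.7]
125 [647.   -6.1 232.6]
145 [644.  -96.8 252.4]
92 [456.7 271.9  91.9]
```

View pics/s2.png

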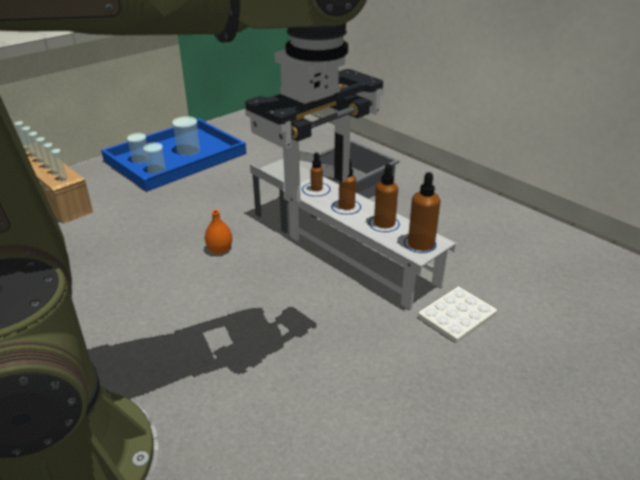

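View pics/t2.png

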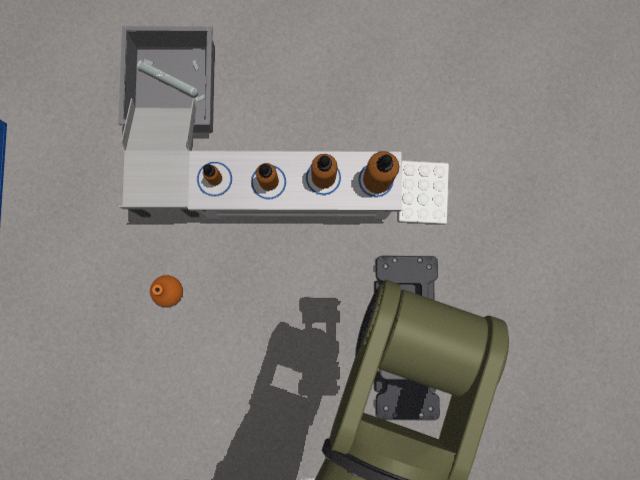

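The side view shows all four bottles upright and in size order, at (317,175), (347,190), (386,200) and (424,215). The top view shows each base inside its ring, the bulb unmoved at (166,291), and the arm clear. I'm handing it in.

```bash
python3 -c "
from cell import manip
print(manip.sign_off())"
```

```text
the job is handed in; nothing more can be done
None
```

The four bottles stand upright, each within about 2 mm of its ring's centre, smallest by the chute to tallest farthest away; the bulb was not touched, and the job was handed in at about 28 s.

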